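# Nip a rock core in a torque-limited clamp

## Robot

A 6-joint arm with a two-finger parallel gripper is mounted at the origin on a cart in front of the work surface, level with it; the furniture and walls round the work are solid. World frame = base frame: x ahead of the robot, y to its left, z up, the work surface at z = 0. Lengths are in m, angles in degrees, forces in N, time in s.
With the tool pointing down it reaches from about 0.375 to 0.9 m from the base axis. Payload 3.1 kg.
Tool frame: the origin (TCP) lies on the centre line of the jaws, within the pads' length; the fingertips stand finger_overhang ahead of it and the grasp point (between the pads) lies 5 mm behind it (finger_overhang is the distance from the TCP to the fingertips, in m); z points along the fingers, y is the line along which they close (so a half turn about z gives the same grasp; the last joint's range is limited). The gripper opens to 87 mm and grips with 3 to 60 N. Pads are 19 mm wide; open, the fingers measure 117 mm over their backs; the gripper's body (75 mm by 190 mm) begins 51 mm behind the grasp point.
Start: joints at [56.58, 30.224, 82.088, -0, 67.689, -10.227], TCP at [0.246, 0.574, 0.237] pointing down, gripper open.
Joint ranges: [-176.69, 176.69], [-43.24, 126.21], [12.49, 139.97], [-82, 262], [0, 151.66], [-163.58, 163.58]. Speed limits (degrees/s): [159.86, 159.86, 180, 180, 180, 180].

## Interface

Orientations are given as a 3x3 rotation matrix whose columns are the frame's x, y, z axes.
In Python, from rig import read_state, capture, calibration, hand_in, finger_overhang gives the robot as it stands.
- The arm moves only by the tool send_rows, never from a script. Its argument "plan" is a list of rows, each a list of 5 numbers: the closure in counts, from 0 (fully open) to 255 (shut), then the shift along the tool's x, y, z in m, then the turn about the tool's z in rad. A call has 1 to 20 rows; each row shifts and turns the commanded pose from where the row before left it, along the tool's axes as they then stand; what a row does not reach is not made up. A row lasts 1/12 s, in which the tool goes at most 41.7 mm and 7.16 degrees, less where a joint would pass 70% of its speed; a pose out of reach is approached as far as the arm can. A call is refused whole if a number of a shift passes 0.0417 or a number of a turn 0.125, either way. A call with a gripper value outside its range is refused whole. The fingers move at their own pace and stop on an object; the grip force is fixed at half the most. Time passes only in rows, so rows that do not move let the fingers close. It gives the time, the measured TCP pose, the force, the opening and the grip force at its end, in the units of the state.
- read_state(): the state, without advancing time (a new reading comes with each control period).
- capture(name): name is "side" or "top"; returns (picture, depth): 420x560x3 uint8, blue, green, red; 420x560 float32, m along the optical axis (not along the pixel's ray), 0 where there is no reading.
- calibration(name): a dict with "fx", "fy", "cx", "cy" (pixels), "xyz" and "rotation" of the camera in the world. Camera axes: x right, y down, z forward; pixel columns grow to the right and rows downward; lengths in m; the calibration is good to about 2 mm. A picture is of the moment at which its call begins. calibration takes no time and is no camera call.
- hand_in(): hands the job in; it is judged then, once.
The state is a dict: "time_s": time; "joint_positions": joint angles; "qvel": joint speeds; "tau": joint torques, N m; "position": TCP position; "tcp_rot": TCP orientation; "force": force on the tool from outside, world axes, zero at the start; "moment": the same for the moment, N m; "opening": opening from 0.0 (shut) to 1.0 (fully open); "grasp_force": force on a finger pad.
Only numpy, scipy, OpenCV 4.12 (cv2) and the standard library are available. Lean on these libraries where they do the work, as an engineer would, in place of code of your own. Each camera call takes 0.05 s, during which the arm holds its last target. There are 200 camera calls.

## Task

Stand the taller rock core upright on the clamp's base plate, between the sliding foot and the V anvil, and let go of it. Then turn the clamp's round torque-limited cap clockwise, seen from above, until its drag clutch first slips, stop there with the mark on the cap only a little (at most a twelfth of a turn) past the mark on the collar below it, and let go, leaving the core nipped firmly against the anvil. Leave the shorter core and the steel slug where they stand.

Things in the scene. Friction and masses are not known exactly. Their poses are not given: they have to be found in the camera images.
- core_sample: the core to be clamped: plain grey upright rock cylinder, 38 mm diameter, 52 mm tall, 0.11 to 0.22 kg, standing on the bench; the taller and lighter grey one of two rock cores. Origin: centre of its underside, z along its axis
- core_sample_b: bystander: shorter, darker grey rock core, 38 mm diameter, 32 mm tall, loose. Origin: centre of its underside
- steel_slug: bystander: turned steel cylinder with a small centre hole in its top, 40 mm diameter, 47 mm tall, loose. Origin: centre of its underside
- clamp: bench clamp, fixed: aluminium base plate 230 (x) x 90 (y) x 10 mm; the core is to stand on its top. Origin: centre of the plate's underside; x axis: clamping direction, from the grey drive column (52 x 56 mm, up to 60 mm above the bench, centred at x = -65 mm) to the V anvil (core seat near x = +55 mm); z up
- anvil: fixed steel anvil with a 120 degree V opening towards the foot, V 30 mm wide, 56 mm above the bench; its place along clamp x varies by 12 mm. Origin: where the underside centre of the seated core lies, on the plate's top (10 mm above the bench); x parallel to clamp x, away from the foot. Core has at least 9 mm of play along x between V and foot; along y both sides are free for fingers
- collar: driven steel collar under the cap, 42 mm diameter, 67 to 75 mm above the bench, vertical axis at clamp x = -65 mm, y = 0. Turns with the cap and drives the slide bar by a rack (12 mm per rad, clockwise closes); takes 0.20 N m to turn, stays where left, turns 3.2 rad from its start. Origin: on the axis, underside; x axis points to the dark mark on its upper face; z up
- torque_cap: round knurled steel cap above the collar, same axis, 33 mm diameter, 79 to 111 mm above the bench (height stays). Clockwise closes. A drag clutch joins it to the collar: below 0.44 N m they turn as one, at 0.44 N m the cap slips on it (bar force about 20 N), either way. Origin: on the axis, underside; x axis to its black mark, at the start parallel to the collar's: collar yaw - cap yaw = slip
- cap_grip (a point): point on the cap's axis at the height to grip, 99 mm above the bench
- cap_mark (a point): the black mark on the cap: point on its upper rim, 16.5 mm from the axis. Seen in the collar's frame it lies at y = 0 when nothing has slipped and at y = -16.5 mm x sin(slip) after clockwise slip
- bar_mouth (a point): where the steel slide bar leaves the column, 36 mm above the bench. The bar moves along clamp +x and ends in a flat foot, 24 mm wide, 18 to 50 mm above the bench. The foot is screwed into the bar's end by an amount that differs each time (14 mm range, locked), so that from fully back, as at the start, 9 to 35 mm of bar travel bring the core hard against the V
There are look-alikes about, which are no part of the job. Leave any red or yellow look-alike of the core_sample alone.

How it is judged (in metres and radians):
On the way, in this order (a step that is already met when the one before it is completed fails the run):
1. the taller core stands upright on the base plate between foot and V, let go, before the clutch has slipped (horizontal distance between core_sample and anvil below 0.016 m and height (world z) of core_sample between 0.007 and 0.014 m and angle between core_sample's own z axis and vertical below 0.1 rad and contact force between the fingers and core_sample below 0.1 N and y of cap_mark in the frame of collar above -0.001 m), for 0.2 s.
2. the core is pressed against the anvil and the clutch has slipped clockwise (contact force between core_sample and anvil above 5 N and y of cap_mark in the frame of collar below -0.0014 m), for 0.1 s.
At the end, for the whole second after the job is handed in: The taller core stands upright (within 0.08 rad) on the base plate, at rest, seated in the V (within 5 mm of the anvil's origin) and nipped against it with more than 5 N; the cap has slipped clockwise on the collar by 0.085 to 0.56 rad in all (5 to 32 degrees, mark 1.4 to 8.8 mm aside) (all of step 2 and horizontal distance between core_sample and anvil below 0.005 m and height (world z) of core_sample below 0.014 m and angle between core_sample's own z axis and vertical below 0.08 rad and linear speed of core_sample below 0.01 m/s and y of cap_mark in the frame of collar above -0.0088 m); the robot touches nothing.
It fails at once if the cap is turned on past the first slip: its mark more than 8.8 mm (32 degrees) past the collar's (y of cap_mark in the frame of collar below -0.0088 m).
It fails at once if the core is pressed on the anvil with more than 35 N (contact force between core_sample and anvil above 35 N).
It fails at once if the shorter core is moved by more than 20 mm (distance of core_sample_b from where it was at the start of the episode above 0.02 m).
It fails at once if the steel slug is moved by more than 20 mm (distance of steel_slug from where it was at the start of the episode above 0.02 m).
It also fails if it takes over 67 s, if anything falls off the work surface, if the arm or the gripper's body presses on something with over 40 N, if the wrist force passes 120 N, or if a joint passes its speed limit or range.

## Working session

There is one attempt and no reset: what is moved stays moved. The work goes in short steps, Python scripts to look and compute and a tool call to move; the robot and the scene stay as the last step left them, time stands still between calls to the robot, and variables do not carry over. Pictures are saved under pics/ and viewed, at most 10 in all, crops included, and the job is handed in when it is done.

Besides the shell and the picture viewer there is one more tool, called after ">>>" in YAML: its name, and indented under it one key for each argument. send_rows: Moves the arm, as the interface text tells. Its arguments: {"type":"object","properties":{"plan":{"type":"array","items":{"type":"array","items":{"type":"number"}}}},"required":["plan"]}

```bash
mkdir -p pics; ls
python3 - <<'E'
from rig import *
import cv2,numpy as np
for n in("top","side"):
    p,d=capture(n);cv2.imwrite(f"pics/{n}0.png",p);np.save(f"{n}0.npy",d);print(calibration(n))
s=read_state();print(s, finger_overhang if not callable(finger_overhang) else finger_overhang())
E
```

```text
pics
{'fx': 541.0041024618823, 'fy': 541.0041024618823, 'cx': 277.88622905163703, 'cy': 211.76255528908285, 'xyz': array([ 0.41326395, -0.05144998,  1.37280086]), 'rotation': array([[-0.02296339, -0.99363819,  0.11025349],
       [-0.99973183,  0.02249337, -0.00550514],
       [ 0.00299015, -0.11035034, -0.99388825]])}
{'fx': 394.9510281723642, 'fy': 394.9510281723642, 'cx': 282.66356160197665, 'cy': 210.30018045861294, 'xyz': array([ 0.40904451, -0.87945289,  0.65944046]), 'rotation': array([[ 9.85819358e-01, -9.21676824e-02,  1.40233063e-01],
       [-1.67809799e-01, -5.40180072e-01,  8.24648629e-01],
       [-2.54846970e-04, -8.36487064e-01, -5.47986612e-01]])}
{'time_s': 0.1, 'joint_positions': array([ 5.65801868e+01,  3.02744155e+01,  8.21483686e+01, -2.50757539e-03,
        6.76916404e+01, -1.02258880e+01]), 'qvel': array([ 0.09429516,  0.08451216, -0.26779338,  0.02417642,  0.03420689,
        0.07186956]), 'tau': array([-5.54775306e-05, -4.40984774e+01, -1.77150017e+01,  6.34726812e-02,
        5.33790572e-02, -5.49075435e-05]), 'position': array([0.24576477, 0.57395635, 0.23566492]), 'tcp_rot': array([[-9.19183493e-01,  3.93828097e-01, -1.06613651e-03],
       [ 3.93829414e-01,  9.19181995e-01, -1.68917985e-03],
       [ 3.14726997e-04, -1.97254215e-03, -9.99998005e-01]]), 'force': array([ 0.91823112, -0.65306976, -0.23479227]), 'moment': array([-0.0239792 ,  0.03703206,  0.0153228 ]), 'grasp_force': 0.0, 'opening': 0.998696279321886} 0.014
```

View pics/top0.png

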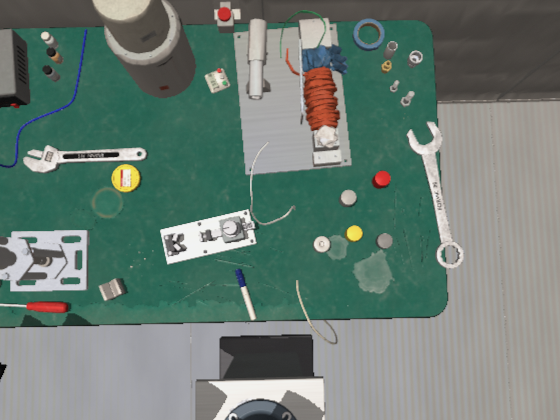

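View pics/side0.png

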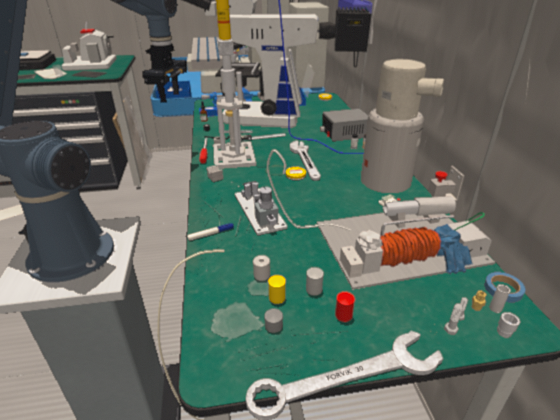

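Top view: clamp at about (209,237), with its cap at (231,229) and V anvil near (174,243). The taller core is at (348,198), the short core at (385,241) and the slug with its hole at (322,244). The side view agrees: taller core at (315,281), short core at (273,321), slug at (262,267).

```bash
cat > h.py <<'E'
from rig import *
import cv2,numpy as np
def ray(n,u,v,z):
    c=calibration(n);u=np.asarray(u,float);v=np.asarray(v,float)
    r=np.stack([(u-c['cx'])/c['fx'],(v-c['cy'])/c['fy'],np.ones_like(u)],-1)@c['rotation'].T
    return c['xyz']+r*((z-c['xyz'][2])/r[...,2])[...,None]
def cloud(n,d):
    c=calibration(n);v,u=np.mgrid[:420,:560]
    r=np.stack([(u-c['cx'])/c['fx'],(v-c['cy'])/c['fy'],np.ones(u.shape)],-1)@c['rotation'].T
    return c['xyz']+r*d[...,None]
E
python3 - <<'E'
from h import *
p=cv2.imread("pics/top0.png");d=np.load("top0.npy");W=cloud("top",d)
for nm,(u,v) in dict(core=(348,198),b=(385,241),slug=(322,244)).items():
    w=W[v-14:v+15,u-14:u+15];m=(w[...,2]>.02)
    z=np.median(w[m][:,2]);t=m&(abs(w[...,2]-z)<.006);ys,xs=np.nonzero(t)
    (cx,cy),r=cv2.minEnclosingCircle(np.stack([xs,ys],1).astype(np.int32))
    hz={'core':.052,'b':.032,'slug':.047}[nm]
    print(nm,z,t.sum(),r,cx+u-14,cy+v-14,ray("top",xs.mean()+u-14,ys.mean()+v-14,hz))
# clamp
sub=np.zeros((420,560),bool);sub[205:268,155:262]=1
for lo,hi in((.006,.016),(.1,.12),(.05,.066)):
    m=sub&(W[...,2]>lo)&(W[...,2]<hi);P=W[m][:,:2]
    ys,xs=np.nonzero(m);print(lo,m.sum(),xs.mean(),ys.mean(),P.mean(0),P.min(0),P.max(0))
hsv=cv2.cvtColor(p,cv2.COLOR_BGR2HSV)
m=(sub&(hsv[...,1]<40)&(hsv[...,2]>170)).astype(np.uint8)
c=max(cv2.findContours(m,0,2)[0],key=cv2.contourArea);print(cv2.minAreaRect(c))
b=cv2.boxPoints(cv2.minAreaRect(c));print(b,ray("top",b[:,0],b[:,1],.01))
a=cv2.resize(p[200:270,150:265],None,fx=6,fy=6,interpolation=2);cv2.imwrite("pics/c1.png",a)
s=cv2.imread("pics/side0.png")[175:240,225:295];cv2.imwrite("pics/c2.png",cv2.resize(s,None,fx=8,fy=8,interpolation=2))
E
```

```text
core 0.05143759073774379 185 7.783415794372559 347.69999980926514 196.69999980926514 [ 0.59328825 -0.23198524  0.052     ]
b 0.0313358625139033 182 7.618922710418701 384.08490562438965 240.19811344146729 [ 0.4851413 -0.32068    0.032    ]
slug 0.045972470218995864 193 8.159459114074707 320.9878044128418 243.54268264770508 [ 0.47956494 -0.16253186  0.047     ]
0.006 1945 203.9254498714653 237.20565552699227 [0.50424852 0.12879237] [ 0.43054107 -0.01410902] [0.586546   0.25271543]
0.1 170 229.58235294117648 226.7 [0.52075977 0.05541285] [ 5.04086418e-01 -2.43436809e-04] [0.54991199 0.07348356]
0.05 432 212.34490740740742 233.25694444444446 [0.51020212 0.10203936] [0.47167269 0.00659653] [0.57333432 0.21069289]
((208.23387145996094, 235.89212036132812), (35.13707733154297, 93.18283081054688), 76.93067932128906)
[[158.87654 229.31436]
 [249.64568 208.24295]
 [257.5912  242.46988]
 [166.82207 263.5413 ]] [[ 0.52668209  0.24230012  0.01      ]
 [ 0.57504027  0.01239373  0.01      ]
 [ 0.4878115  -0.0061145   0.01      ]
 [ 0.44020367  0.2222933   0.01      ]]
```

View pics/c1.png

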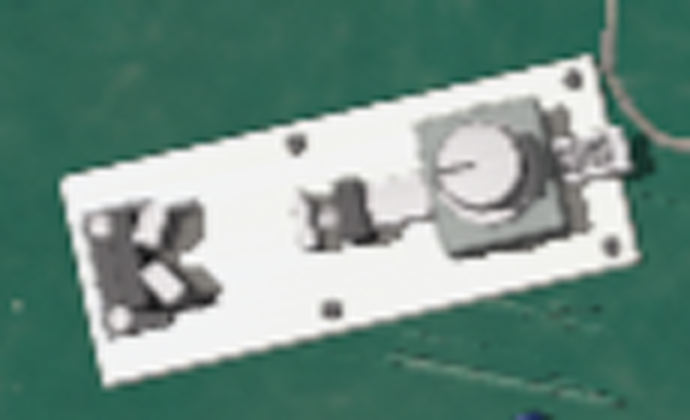

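View pics/c2.png

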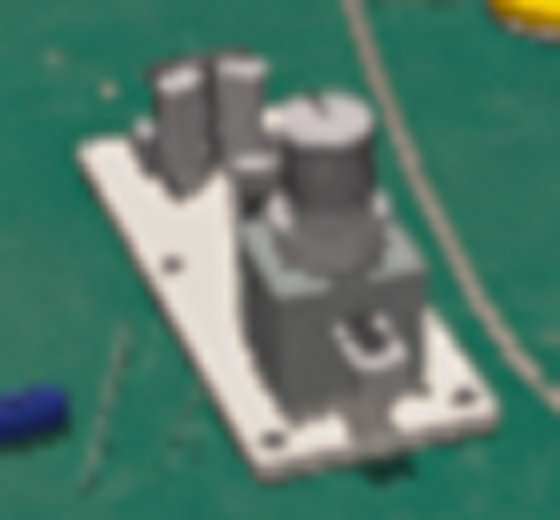

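Crop c1: the V anvil is on the left, near crop (150,265), and opens right. The foot is at (345,215), and the cap at (478,165) has its mark pointing at the anvil. Next I'll map the heights in clamp axes.

Run:
```python
from h import *
d=np.load("top0.npy");
C=np.array([.5074,.1177]);ex=np.array([-.205,.979]);ey=np.array([-.979,-.205])
for n,ds in(("top",d),("side",np.load("side0.npy"))):
    W=cloud(n,ds);Q=(W[...,:2]-C);X=Q@ex;Y=Q@ey;Z=W[...,2]
    m=(abs(X)<.13)&(abs(Y)<.05)&(Z>.02)&(Z<.13)
    H=np.zeros((18,48));
    np.maximum.at(H,(((Y[m]+.045)//.005).astype(int).clip(0,17),((X[m]+.12)//.005).astype(int).clip(0,47)),Z[m]*1000)
    print(n);print("     "+" ".join("%3d"%(-120+5*i) for i in range(48)))
    for j in range(18):print("%4d "%(-45+5*j)+" ".join("%3d"%h if h else "  ." for h in H[j]))
```

```text
top
     -120 -115 -110 -105 -100 -95 -90 -85 -80 -75 -70 -65 -60 -55 -50 -45 -40 -35 -30 -25 -20 -15 -10  -5   0   5  10  15  20  25  30  35  40  45  50  55  60  65  70  75  80  85  90  95 100 105 110 115
 -45  50   .   .   .   .   .   .   .   .   .   .   .   .   .   .   .   .   .   .   .   .   .   .   .   .   .   .   .   .   .   .   .   .   .   .   .   .   .   .   .   .   .   .   .   .   .   .   .
 -40  66   .   .   .   .   .   .   .   .   .   .   .   .   .   .   .   .   .   .   .   .   .   .   .   .   .   .   .   .   .   .   .   .   .   .   .   .   .   .   .   .   .   .   .   .   .   .   .
 -35  73   .   .   .   .   .   .   .   .   .   .   .   .   .   .   .   .   .   .   .   .   .   .   .   .   .   .   .   .   .   .   .   .   .   .   .   .   .   .   .   .   .   .   .   .   .   .   .
 -30  76   .   .   .   .   .  55  59  60  59  61  66  61  60  61  61  59   .   .   .   .   .   .   .   .   .   .   .   .   .   .   .   .   .   .   .   .   .   .   .   .   .   .   .   .   .   .   .
 -25  97   .   .   .   .   .  60  62  64  62  61  58  59  59  63  60  58   .   .   .  20   .   .   .   .  
[... 5704 characters left out ...]
.   .   .   .   .   .   .   .   .   .   .   .   .   .   .   .   .   .   .   .   .   .   .   .   .   .   .   .
  30   .   .   .   .   .   .   .   .   .   .   .  22   .   .   .   .   .   .   .   .   .   .   .   .   .   .   .   .   .   .   .   .   .   .   .   .   .   .   .   .   .   .   .   .   .   .   .   .
  35   .   .   .   .   .   .   .   .   .   .   .   .   .   .   .   .   .   .   .   .   .   .   .   .   .   .   .   .   .   .   .   .   .   .   .   .   .   .   .   .   .   .   .   .   .   .   .   .
  40   .   .   .   .   .   .   .   .   .   .   .   .   .   .   .   .   .   .   .   .   .   .   .   .   .   .   .   .   .   .   .   .   .   .   .   .   .   .   .   .   .   .   .   .   .   .   .   .
```

>>> send_rows:
  plan:
    - [0,0,0,0,0.12]
    - [0,0,0,0,0.12]
    - [0,0,0,0,0.12]
    - [0,0,0,0,0.12]
    - [0,0,0,0,0.12]
    - [0,0,0,0,0.12]
    - [0,0,0,0,0.12]
    - [0,0,0,0,0.12]
    - [0,-0.036,0.007,0,0]
    - [0,-0.036,0.007,0,0]
    - [0,-0.036,0.007,0,0]
    - [0,-0.036,0.007,0,0]
    - [0,-0.036,0.007,0,0]
    - [0,-0.036,0.007,0,0]
    - [0,-0.036,0.007,0,0]
    - [0,-0.036,0.007,0,0]
    - [0,-0.036,0.007,0,0]
    - [0,-0.036,0.007,0,0]
    - [0,-0.036,0.007,0,0]
    - [0,-0.036,0.007,0,0]

```text
time_s: 1.77
position: [0.4168, 0.1671, 0.2364]
tcp_rot: [[-0.205, 0.979, -0.0], [0.979, 0.205, -0.0], [0.0, -0.0, -1.0]]
force: [1.0, 0.2, 0.1]
opening: 1.0
grasp_force: 0.0
```

>>> send_rows:
  plan:
    - [0,-0.036,0.007,0,0]
    - [0,-0.036,0.007,0,0]
    - [0,-0.036,0.007,0,0]
    - [0,-0.036,0.007,0,0]
    - [0,-0.036,0.007,0,0]
    - [0,-0.036,0.007,0,0]
    - [0,-0.036,0.007,0,0]
    - [0,-0.036,0.007,0,0]
    - [0,-0.036,0.007,0,0]
    - [0,-0.036,0.007,0,0]
    - [0,-0.03,0.007,0,0]
    - [0,-0.02,0.007,0,0]
    - [0,0,0,0,0]
    - [0,0,0,0,0]
    - [0,0,0,0,0]

```text
time_s: 3.02
position: [0.5818, -0.2143, 0.2358]
tcp_rot: [[-0.205, 0.979, -0.002], [0.979, 0.205, 0.002], [0.002, -0.002, -1.0]]
force: [-0.0, 0.3, 0.7]
opening: 1.002
grasp_force: 0.0
```

```bash
cat >> h.py <<'E'
def to(x,y,z,ang):
    "delta to a target in tool axes; ang = world angle of tool y, deg"
    s=read_state();R=s['tcp_rot'];a=np.degrees(np.arctan2(R[1,1],R[0,1]))
    print('t',round(s['time_s'],2),'pos',s['position'].round(4),'yang',a.round(2),'F',s['force'].round(1),'M',s['moment'].round(2),'open',round(s['opening'],3),'gf',round(s['grasp_force'],1),'j6',s['joint_positions'][5].round(1))
    print('delta',(R.T@(np.array([x,y,z])-s['position'])).round(4),'turn',np.radians(a-ang).round(3))
E
python3 -c "
from h import *
to(.593,-.232,.033,11.8)"
```

```text
t 3.02 pos [ 0.5818 -0.2143  0.2358] yang 11.81 F [-0.   0.3  0.7] M [-0.06 -0.   -0.04] open 1.002 gf 0.0 j6 -42.4
delta [-0.0201  0.0077  0.2027] turn 0.0
```

>>> send_rows:
  plan:
    - [0,-0.02,0.008,0,0]
    - [0,0,0,0.035,0]
    - [0,0,0,0.035,0]
    - [0,0,0,0.035,0]
    - [0,0,0,0.03,0]
    - [0,0,0,0.025,0]
    - [0,0,0,0.02,0]
    - [0,0,0,0.013,0]
    - [0,0,0,0.01,0]
    - [0,0,0,0,0]
    - [0,0,0,0,0]
    - [255,0,0,0,0]
    - [255,0,0,0,0]
    - [255,0,0,0,0]
    - [255,0,0,0,0]
    - [255,0,0,0,0]
    - [255,0,0,0,0]
    - [255,0,0,0,0]
    - [255,0,0,0,0]

```text
time_s: 4.6
position: [0.5947, -0.2333, 0.0336]
tcp_rot: [[-0.204, 0.979, -0.0], [0.979, 0.204, -0.0], [0.0, -0.0, -1.0]]
force: [-0.4, 0.5, -0.2]
opening: 0.48
grasp_force: 0.0
```

```bash
python3 -c "
from h import *
to(.593,-.232,.15,11.8)"
```

```text
t 4.6 pos [ 0.5947 -0.2333  0.0336] yang 11.8 F [-0.4  0.5 -0.2] M [-0.08  0.    0.02] open 0.48 gf 0.0 j6 -43.2
delta [ 0.0016 -0.0014 -0.1164] turn 0.0
```

>>> send_rows:
  plan:
    - [255,0,0,0,0]
    - [255,0,0,0,0]
    - [255,0,0,0,0]
    - [255,0,0,0,0]
    - [255,0,0,-0.01,0]
    - [255,0,0,-0.02,0]
    - [255,0,0,-0.03,0]
    - [255,0,0,-0.03,0]
    - [255,0,0,-0.03,0]
    - [255,0,0,-0.03,0]
    - [255,0,0,-0.015,0]
    - [255,0,0,0,0]

```text
time_s: 5.6
position: [0.5972, -0.2345, 0.2037]
tcp_rot: [[-0.205, 0.979, 0.009], [0.979, 0.205, -0.005], [-0.007, 0.007, -1.0]]
force: [0.4, -0.5, -1.8]
opening: 0.43
grasp_force: 30.0
```

```bash
python3 -c "
from h import *
to(.4981,.1621,.2,11.8)"
```

```text
t 5.6 pos [ 0.5972 -0.2345  0.2037] yang 11.81 F [ 0.4 -0.5 -1.8] M [-0.09 -0.02  0.02] open 0.43 gf 30.0 j6 -43.2
delta [ 0.4085 -0.0158  0.0009] turn 0.0
```

Held (30 N). I'll carry it over the clamp.

>>> send_rows:
  plan:
    - [255,0.015,0,0,0]
    - [255,0.03,-0.001,0,0]
    - [255,0.03,-0.001,0,0]
    - [255,0.03,-0.001,0,0]
    - [255,0.03,-0.001,0,0]
    - [255,0.03,-0.001,0,0]
    - [255,0.03,-0.001,0,0]
    - [255,0.03,-0.001,0,0]
    - [255,0.03,-0.001,0,0]
    - [255,0.03,-0.001,0,0]
    - [255,0.03,-0.001,0,0]
    - [255,0.03,-0.001,0,0]
    - [255,0.03,-0.001,0,0]
    - [255,0.02,-0.001,0,0]
    - [255,0.01,-0.001,0,0]
    - [255,0,0,0,0]
    - [255,0,0,0,0]
    - [255,0,0,0,0]

```text
time_s: 7.1
position: [0.4981, 0.1594, 0.198]
tcp_rot: [[-0.204, 0.979, -0.001], [0.979, 0.204, -0.001], [-0.0, -0.001, -1.0]]
force: [-0.0, 0.6, -1.7]
opening: 0.431
grasp_force: 30.0
```

Run:
```python
from h import *
to(.4981,.1621,.044,11.8)
```

```text
t 7.1 pos [0.4981 0.1594 0.198 ] yang 11.77 F [-0.   0.6 -1.7] M [-0.08  0.01 -0.01] open 0.431 gf 30.0 j6 -6.2
delta [0.0027 0.0006 0.154 ] turn -0.001
```

>>> send_rows:
  plan:
    - [255,0.0025,0.0005,0,0]
    - [255,0,0,0.02,0]
    - [255,0,0,0.03,0]
    - [255,0,0,0.03,0]
    - [255,0,0,0.03,0]
    - [255,0,0,0.02,0]
    - [255,0,0,0.01,0]
    - [255,0,0,0.005,0]
    - [255,0,0,0,0]
    - [255,0,0,0,0]

```text
time_s: 7.93
position: [0.4991, 0.1626, 0.0543]
tcp_rot: [[-0.204, 0.979, 0.002], [0.979, 0.204, 0.0], [-0.0, 0.002, -1.0]]
force: [0.2, 1.1, -2.0]
opening: 0.43
grasp_force: 30.0
```

Run:
```python
from h import *
to(.4981,.1621,.044,11.8)
p,_=capture("side");cv2.imwrite("pics/c3.png",cv2.resize(p[140:250,200:320],None,fx=5,fy=5,interpolation=2))
```

```text
t 7.93 pos [0.4991 0.1626 0.0543] yang 11.77 F [ 0.2  1.1 -2. ] M [-0.09  0.08  0.02] open 0.43 gf 30.0 j6 -5.9
delta [-0.0003 -0.0011  0.0103] turn -0.001
```

View pics/c3.png

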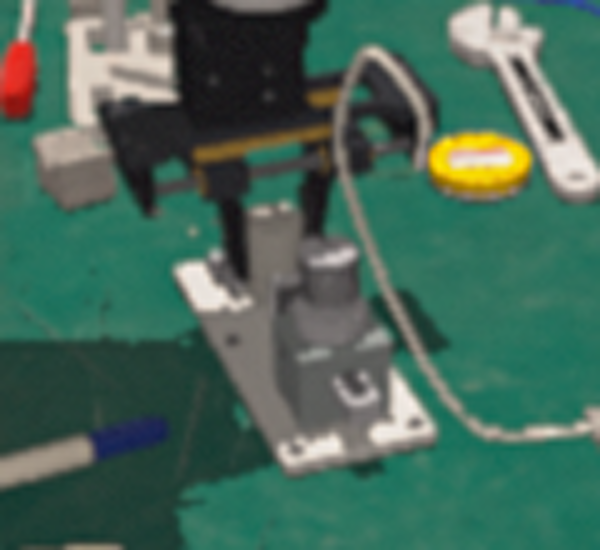

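The core hangs upright at crop (272,240), between the foot and the anvil and clear of both. Lowering.

>>> send_rows:
  plan:
    - [255,0,-0.001,0.004,0]
    - [255,0,0,0.003,0]
    - [255,0,0,0.0025,0]
    - [255,0,0,0,0]
    - [255,0,0,0,0]

```text
time_s: 8.4
position: [0.4971, 0.1627, 0.0441]
tcp_rot: [[-0.205, 0.979, -0.0], [0.979, 0.205, -0.0], [-0.0, -0.0, -1.0]]
force: [0.2, 0.2, -2.0]
opening: 0.43
grasp_force: 30.0
```

>>> send_rows:
  plan:
    - [255,0,0,0.001,0]
    - [255,0,0,0,0]
    - [255,0,0,0,0]

```text
time_s: 8.65
position: [0.4973, 0.1627, 0.0435]
tcp_rot: [[-0.205, 0.979, 0.0], [0.979, 0.205, 0.0], [-0.0, 0.0, -1.0]]
force: [-0.0, 0.1, 2.7]
opening: 0.429
grasp_force: 30.0
```

Touched down (force +2.7 N). Open, wait, and rise.

>>> send_rows:
  plan:
    - [0,0,0,0,0]
    - [0,0,0,0,0]
    - [0,0,0,0,0]
    - [0,0,0,0,0]
    - [0,0,0,0,0]
    - [0,0,0,0,0]
    - [0,0,0,0,0]
    - [0,0,0,0,0]
    - [0,0,0,-0.02,0]
    - [0,0,0,-0.035,0]
    - [0,0,0,-0.035,0]
    - [0,0,0,-0.035,0]
    - [0,0,0,-0.02,0]
    - [0,0,0,0,0]
    - [0,0,0,0,0]

```text
time_s: 9.9
position: [0.4978, 0.1627, 0.1893]
tcp_rot: [[-0.205, 0.979, 0.003], [0.979, 0.205, 0.0], [-0.0, 0.003, -1.0]]
force: [0.3, 0.0, -0.3]
opening: 0.998
grasp_force: 0.0
```

Run:
```python
from h import *
to(.5207,.0545,.17,71.8)
```

```text
t 9.9 pos [0.4978 0.1627 0.1893] yang 11.81 F [ 0.3  0.  -0.3] M [-0.03  0.05  0.03] open 0.998 gf 0.0 j6 -5.9
delta [-0.1106  0.0002  0.0194] turn -1.047
```

>>> send_rows:
  plan:
    - [0,-0.015,0,0,-0.11]
    - [0,0,0,0,-0.11]
    - [0,0,0,0,-0.12]
    - [0,0,0,0,-0.12]
    - [0,0,0,0,-0.12]
    - [0,0,0,0,-0.12]
    - [0,0,0,0,-0.12]
    - [0,0,0,0,-0.12]
    - [0,0,0,0,-0.11]
    - [0,0,0,0,0]
    - [0,0,0,0,0]

```text
time_s: 10.82
position: [0.4992, 0.1478, 0.1865]
tcp_rot: [[-0.95, 0.312, -0.003], [0.312, 0.95, -0.0], [0.003, -0.001, -1.0]]
force: [-0.1, 0.2, -0.1]
opening: 1.0
grasp_force: 0.0
```

Run:
```python
from h import *
to(.5207,.0545,.12,71.8)
p,d=capture("side");cv2.imwrite("pics/c4.png",cv2.resize(p[140:250,200:320],None,fx=5,fy=5,interpolation=2))
W=cloud("side",d)
C=np.array([.5074,.1177]);ex=np.array([-.205,.979]);ey=np.array([-.979,-.205])
Q=W[...,:2]-C;X=Q@ex;Y=Q@ey;Z=W[...,2]
m=(X>.02)&(X<.072)&(abs(Y)<.03)&(Z>.057)&(Z<.068);print(m.sum(),X[m].mean(),Y[m].mean(),Z[m].mean(),X[m].min(),X[m].max(),Y[m].min(),Y[m].max())
m=(abs(X+.065)<.03)&(abs(Y)<.03)&(Z>.105)&(Z<.117);print(m.sum(),X[m].mean(),Y[m].mean(),W[m].mean(0))
```

```text
t 10.82 pos [0.4992 0.1478 0.1865] yang 71.79 F [-0.1  0.2 -0.1] M [ 0.07  0.04 -0.02] open 1.0 gf 0.0 j6 -67.6
delta [-0.0498 -0.0819  0.0664] turn -0.0
71 0.04670204328048698 0.002029784196448477 0.060906639737867925 0.028844180190246333 0.06945177039679021 -0.016419912414484632 0.020675582633568942
77 -0.06399918685485803 0.0015029423112424979 [0.51904303 0.05476602 0.10942399]
```

View pics/c4.png

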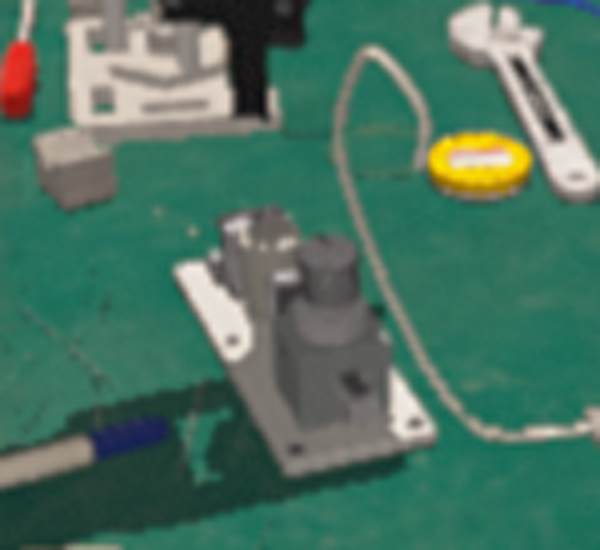

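The core stands upright on the plate at clamp x≈47 mm, crop (265,235), clear of the foot. On to the cap.

>>> send_rows:
  plan:
    - [0,-0.007,-0.012,0,0]
    - [0,-0.014,-0.024,0,0]
    - [0,-0.014,-0.024,0,0]
    - [0,-0.009,-0.014,0,0]
    - [0,-0.005,-0.008,0,0]
    - [0,0,0,0.01,0]
    - [0,0,0,0.02,0]
    - [0,0,0,0,0]
    - [0,0,0,0,0]

```text
time_s: 11.62
position: [0.5198, 0.0558, 0.1567]
tcp_rot: [[-0.951, 0.31, -0.004], [0.31, 0.951, 0.001], [0.004, -0.001, -1.0]]
force: [-0.2, 0.9, 0.2]
opening: 0.998
grasp_force: 0.0
```

Run:
```python
from h import *
to(.520,.0547,.094,71.8)
```

```text
t 11.62 pos [0.5198 0.0558 0.1567] yang 71.97 F [-0.2  0.9  0.2] M [ 0.03  0.01 -0.02] open 0.998 gf 0.0 j6 -78.1
delta [-0.0008 -0.0009  0.0627] turn 0.003
```

>>> send_rows:
  plan:
    - [0,-0.0005,-0.001,0.015,0]
    - [0,0,0,0.02,0]
    - [0,0,0,0.015,0]
    - [0,0,0,0.0125,0]
    - [0,0,0,0,0]
    - [0,0,0,0,0]
    - [150,0,0,0,0]
    - [150,0,0,0,0]
    - [150,0,0,0,0]
    - [150,0,0,0,0]
    - [150,0,0,0,0]
    - [150,0,0,0,0]
    - [150,0,0,0,0]
    - [150,0,0,0,0]

```text
time_s: 12.78
position: [0.5216, 0.0537, 0.0956]
tcp_rot: [[-0.951, 0.31, 0.0], [0.31, 0.951, 0.0], [-0.0, 0.0, -1.0]]
force: [0.0, 0.1, 0.3]
opening: 0.478
grasp_force: 0.0
```

Run:
```python
from h import *
to(.520,.0547,.094,71.8)
```

```text
t 12.78 pos [0.5216 0.0537 0.0956] yang 71.95 F [0.  0.1 0.3] M [0.01 0.01 0.02] open 0.478 gf 0.0 j6 -78.3
delta [0.0018 0.0005 0.0016] turn 0.003
```

>>> send_rows:
  plan:
    - [255,0.001,0,0.001,0]
    - [255,0,0,0,0]
    - [255,0,0,0,0]
    - [255,0,0,0,0]
    - [255,0,0,0,0]
    - [255,0,0,0,0]
    - [255,0,0,0,0]
    - [255,0,0,0,0]

```text
time_s: 13.45
position: [0.5227, 0.0571, 0.0955]
tcp_rot: [[-0.95, 0.313, 0.005], [0.313, 0.95, 0.005], [-0.004, 0.006, -1.0]]
force: [2.5, 13.6, 5.0]
opening: 0.374
grasp_force: 30.0
```

Run:
```python
from h import *
to(.520,.0547,.094,71.8)
```

```text
t 13.45 pos [0.5227 0.0571 0.0955] yang 71.77 F [ 2.5 13.6  5. ] M [ 2.21 -0.5  -0.13] open 0.374 gf 30.0 j6 -78.3
delta [ 0.0019 -0.0031  0.0015] turn -0.0
```

>>> send_rows:
  plan:
    - [255,0,0.002,0,0]
    - [255,0,0.001,0,0]
    - [255,0,0,0,0]
    - [255,0,0,0,0]

```text
time_s: 13.78
position: [0.5228, 0.0574, 0.0955]
tcp_rot: [[-0.951, 0.311, 0.003], [0.311, 0.951, 0.001], [-0.003, 0.002, -1.0]]
force: [0.9, 2.0, 5.9]
opening: 0.37
grasp_force: 30.0
```

Run:
```python
from h import *
to(.520,.0547,.094,71.8)
```

```text
t 13.78 pos [0.5228 0.0574 0.0955] yang 71.91 F [0.9 2.  5.9] M [ 0.5  -0.11 -0.08] open 0.37 gf 30.0 j6 -77.9
delta [ 0.0018 -0.0035  0.0015] turn 0.002
```

>>> send_rows:
  plan:
    - [255,0,0,0,0.04]
    - [255,0,0,0,0.04]
    - [255,0,0,0,0.04]
    - [255,0,0,0,0.04]
    - [255,0,0,0,0.04]
    - [255,0,0,0,0.04]
    - [255,0,0,0,0.04]
    - [255,0,0,0,0.04]

```text
time_s: 14.45
position: [0.5224, 0.0566, 0.0955]
tcp_rot: [[-0.805, 0.593, 0.002], [0.593, 0.805, -0.001], [-0.002, 0.001, -1.0]]
force: [-0.4, -1.2, 6.5]
opening: 0.37
grasp_force: 30.0
```

Run:
```python
from h import *
to(.520,.0547,.094,71.8)
```

```text
t 14.45 pos [0.5224 0.0566 0.0955] yang 53.6 F [-0.4 -1.2  6.5] M [-0.12  0.11  0.24] open 0.37 gf 30.0 j6 -59.5
delta [ 0.0008 -0.003   0.0015] turn -0.318
```

>>> send_rows:
  plan:
    - [255,0,0,0,0.04]
    - [255,0,0,0,0.04]
    - [255,0,0,0,0.04]
    - [255,0,0,0,0.04]
    - [255,0,0,0,0.04]
    - [255,0,0,0,0.04]

```text
time_s: 14.95
position: [0.5219, 0.0561, 0.0954]
tcp_rot: [[-0.641, 0.767, 0.001], [0.767, 0.641, -0.002], [-0.002, -0.0, -1.0]]
force: [-1.9, -3.5, 7.7]
opening: 0.372
grasp_force: 30.0
```

Run:
```python
from h import *
to(.520,.0547,.094,71.8)
```

```text
t 14.95 pos [0.5219 0.0561 0.0954] yang 39.88 F [-1.9 -3.5  7.7] M [-0.53  0.34  0.16] open 0.372 gf 30.0 j6 -45.8
delta [ 0.0001 -0.0023  0.0014] turn -0.557
```

>>> send_rows:
  plan:
    - [255,0,0,0,0.04]
    - [255,0,0,0,0.04]
    - [255,0,0,0,0.04]
    - [255,0,0,0,0.04]

```text
time_s: 15.28
position: [0.5215, 0.0559, 0.0954]
tcp_rot: [[-0.511, 0.86, -0.0], [0.86, 0.511, -0.002], [-0.002, -0.001, -1.0]]
force: [-2.7, -3.7, 7.3]
opening: 0.37
grasp_force: 30.0
```

Run:
```python
from h import *
to(.520,.0547,.094,71.8)
```

```text
t 15.28 pos [0.5215 0.0559 0.0954] yang 30.72 F [-2.7 -3.7  7.3] M [-0.69  0.47  0.2 ] open 0.37 gf 30.0 j6 -36.6
delta [-0.0002 -0.0018  0.0014] turn -0.717
```

>>> send_rows:
  plan:
    - [255,0,0,0,0.04]
    - [255,0,0,0,0.04]
    - [255,0,0,0,0.04]
    - [255,0,0,0,0.02]

```text
time_s: 15.62
position: [0.5211, 0.0557, 0.0954]
tcp_rot: [[-0.386, 0.922, -0.001], [0.922, 0.386, -0.002], [-0.002, -0.002, -1.0]]
force: [-2.8, -3.9, 8.3]
opening: 0.368
grasp_force: 30.0
```

Run:
```python
from h import *
to(.520,.0547,.094,71.8)
```

```text
t 15.62 pos [0.5211 0.0557 0.0954] yang 22.73 F [-2.8 -3.9  8.3] M [-0.8   0.48  0.21] open 0.368 gf 30.0 j6 -28.6
delta [-0.0005 -0.0014  0.0014] turn -0.856
```

>>> send_rows:
  plan:
    - [255,0,0,0,0.04]
    - [255,0,0,0,0.04]
    - [255,0,0,0,0.04]

```text
time_s: 15.87
position: [0.5207, 0.0556, 0.0954]
tcp_rot: [[-0.273, 0.962, -0.002], [0.962, 0.273, -0.003], [-0.002, -0.002, -1.0]]
force: [-3.8, -4.8, 10.4]
opening: 0.375
grasp_force: 30.0
```

Run:
```python
from h import *
to(.520,.0547,.094,71.8)
```

```text
t 15.87 pos [0.5207 0.0556 0.0954] yang 15.85 F [-3.8 -4.8 10.4] M [-0.89  0.69  0.21] open 0.375 gf 30.0 j6 -21.7
delta [-0.0007 -0.0009  0.0014] turn -0.976
```

>>> send_rows:
  plan:
    - [255,-0.0006,-0.0008,-0.001,0.03]
    - [255,0,0,0,0.04]
    - [255,0,0,0,0.04]

```text
time_s: 16.12
position: [0.5203, 0.0554, 0.0955]
tcp_rot: [[-0.165, 0.986, -0.001], [0.986, 0.165, -0.001], [-0.001, -0.002, -1.0]]
force: [-1.3, -2.9, 1.4]
opening: 0.369
grasp_force: 30.0
```

Run:
```python
from h import *
to(.520,.0547,.094,71.8)
```

```text
t 16.12 pos [0.5203 0.0554 0.0955] yang 9.5 F [-1.3 -2.9  1.4] M [-0.48  0.26  0.2 ] open 0.369 gf 30.0 j6 -15.5
delta [-0.0007 -0.0004  0.0015] turn -1.087
```

>>> send_rows:
  plan:
    - [255,0,0,0,0.04]
    - [255,0,0,0,0.04]
    - [255,0,0,0,0.02]

```text
time_s: 16.37
position: [0.5201, 0.0554, 0.0955]
tcp_rot: [[-0.066, 0.998, -0.002], [0.998, 0.066, -0.001], [-0.001, -0.002, -1.0]]
force: [-2.2, -3.6, 2.1]
opening: 0.374
grasp_force: 30.0
```

Run:
```python
from h import *
to(.520,.0547,.094,71.8)
```

```text
t 16.37 pos [0.5201 0.0554 0.0955] yang 3.8 F [-2.2 -3.6  2.1] M [-0.66  0.43  0.22] open 0.374 gf 30.0 j6 -9.8
delta [-0.0007 -0.0001  0.0015] turn -1.187
```

>>> send_rows:
  plan:
    - [255,0,0,0,0.04]
    - [255,0,0,0,0.04]
    - [255,0,0,0,0.02]

```text
time_s: 16.62
position: [0.5197, 0.0554, 0.0955]
tcp_rot: [[0.034, 0.999, -0.003], [0.999, -0.034, -0.001], [-0.001, -0.003, -1.0]]
force: [-3.6, -4.9, 2.5]
opening: 0.37
grasp_force: 30.0
```

Run:
```python
from h import *
to(.520,.0547,.094,71.8)
```

```text
t 16.62 pos [0.5197 0.0554 0.0955] yang -1.94 F [-3.6 -4.9  2.5] M [-0.84  0.62  0.23] open 0.37 gf 30.0 j6 -4.1
delta [-0.0007  0.0003  0.0015] turn -1.287
```

>>> send_rows:
  plan:
    - [255,0,0,0,0.04]
    - [255,0,0,0,0.04]
    - [255,0,0,0,0.02]

```text
time_s: 16.87
position: [0.5195, 0.0555, 0.0955]
tcp_rot: [[0.133, 0.991, -0.003], [0.991, -0.133, -0.001], [-0.002, -0.003, -1.0]]
force: [-3.9, -4.7, 3.8]
opening: 0.372
grasp_force: 30.0
```

Run:
```python
from h import *
to(.520,.0547,.094,71.8)
p,d=capture("side");cv2.imwrite("pics/c5.png",cv2.resize(p[140:250,200:320],None,fx=5,fy=5,interpolation=2))
```

```text
t 16.87 pos [0.5195 0.0555 0.0955] yang -7.67 F [-3.9 -4.7  3.8] M [-0.81  0.77  0.24] open 0.372 gf 30.0 j6 1.6
delta [-0.0007  0.0006  0.0015] turn -1.387
```

View pics/c5.png

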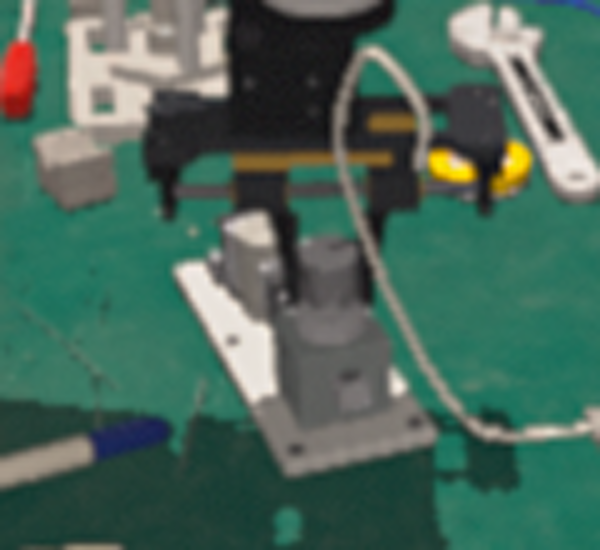

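The bar's rear end has drawn in at crop (352,385) and the core is upright near (250,265), so the drive works. Continuing in small steps.

>>> send_rows:
  plan:
    - [255,-0.0008,-0.0005,-0.0005,0.04]
    - [255,0,0,0,0.04]
    - [255,0,0,0,0.02]

```text
time_s: 17.17
position: [0.5191, 0.0554, 0.0956]
tcp_rot: [[0.232, 0.973, -0.003], [0.973, -0.232, -0.0], [-0.001, -0.003, -1.0]]
force: [-2.2, -1.7, 0.7]
opening: 0.373
grasp_force: 30.0
```

Run:
```python
from h import *
to(.520,.0547,.094,71.8)
```

```text
t 17.17 pos [0.5191 0.0554 0.0956] yang -13.39 F [-2.2 -1.7  0.7] M [-0.3   0.51  0.41] open 0.373 gf 30.0 j6 7.2
delta [-0.0005  0.0011  0.0016] turn -1.487
```

>>> send_rows:
  plan:
    - [255,0,0,0,0.04]
    - [255,0,0,0,0.04]
    - [255,0,0,0,0.02]

```text
time_s: 17.42
position: [0.5188, 0.0555, 0.0956]
tcp_rot: [[0.328, 0.945, -0.004], [0.945, -0.328, -0.0], [-0.001, -0.003, -1.0]]
force: [-4.3, -0.4, -0.5]
opening: 0.369
grasp_force: 30.0
```

Run:
```python
from h import *
to(.520,.0547,.094,71.8)
```

```text
t 17.42 pos [0.5188 0.0555 0.0956] yang -19.12 F [-4.3 -0.4 -0.5] M [-0.34  0.74  0.46] open 0.369 gf 30.0 j6 13.0
delta [-0.0004  0.0014  0.0016] turn -1.587
```

The moment has risen from 0.2 to a 0.46 N m plateau, so the clutch is slipping. A little further, then release.

>>> send_rows:
  plan:
    - [255,0,0,0,0.04]
    - [255,0,0,0,0.04]
    - [255,0,0,0,0.02]
    - [255,0,0,0,0]
    - [255,0,0,0,0]

```text
time_s: 17.83
position: [0.5186, 0.0556, 0.0956]
tcp_rot: [[0.42, 0.908, -0.004], [0.908, -0.42, 0.0], [-0.001, -0.004, -1.0]]
force: [-5.2, -0.8, -0.7]
opening: 0.374
grasp_force: 30.0
```

Run:
```python
from h import *
to(.520,.0547,.094,71.8)
```

```text
t 17.83 pos [0.5186 0.0556 0.0956] yang -24.81 F [-5.2 -0.8 -0.7] M [-0.27  1.    0.35] open 0.374 gf 30.0 j6 18.6
delta [-0.0002  0.0017  0.0016] turn -1.686
```

>>> send_rows:
  plan:
    - [0,0,0,0,0]
    - [0,0,0,0,0]
    - [0,0,0,0,0]
    - [0,0,0,0,0]
    - [0,0,0,0,0]
    - [0,0,0,0,0]
    - [0,0,0,0,0]
    - [0,0,0,-0.02,0]
    - [0,0,0,-0.035,0]
    - [0,0,0,-0.035,0]
    - [0,-0.02,0,-0.02,0]
    - [0,-0.035,0,0,0]
    - [0,-0.035,0,0,0]
    - [0,-0.035,0,0,0]
    - [0,-0.035,0,0,0]
    - [0,-0.035,0,0,0]
    - [0,-0.02,0,0,0]
    - [0,0,0,0,0]
    - [0,0,0,0,0]

```text
time_s: 19.42
position: [0.4298, -0.1405, 0.2062]
tcp_rot: [[0.423, 0.906, 0.001], [0.906, -0.423, 0.0], [0.0, 0.0, -1.0]]
force: [-0.2, 0.3, 0.2]
opening: 0.999
grasp_force: 0.0
```

Run:
```python
from h import *
to(.520,.0547,.094,71.8)
p,d=capture("top");a=cv2.resize(p[200:270,150:265],None,fx=6,fy=6,interpolation=2);cv2.imwrite("pics/c6.png",a)
p,d=capture("side");cv2.imwrite("pics/c7.png",cv2.resize(p[175:240,225:295],None,fx=8,fy=8,interpolation=2))
```

```text
t 19.42 pos [ 0.4298 -0.1405  0.2062] yang -25.05 F [-0.2  0.3  0.2] M [-0.06  0.07  0.01] open 0.999 gf 0.0 j6 -7.3
delta [ 0.215  -0.001   0.1123] turn -1.69
```

View pics/c6.png

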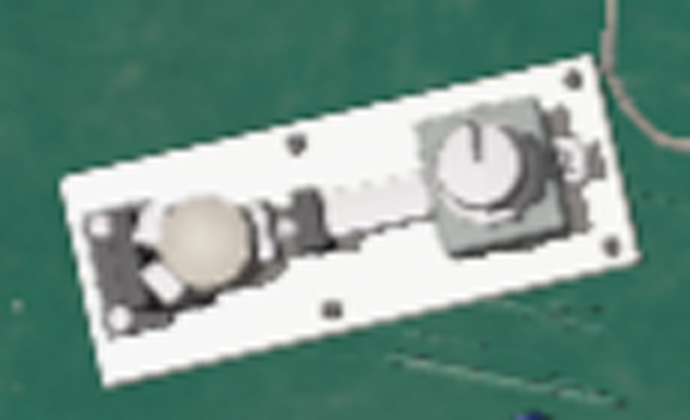

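View pics/c7.png

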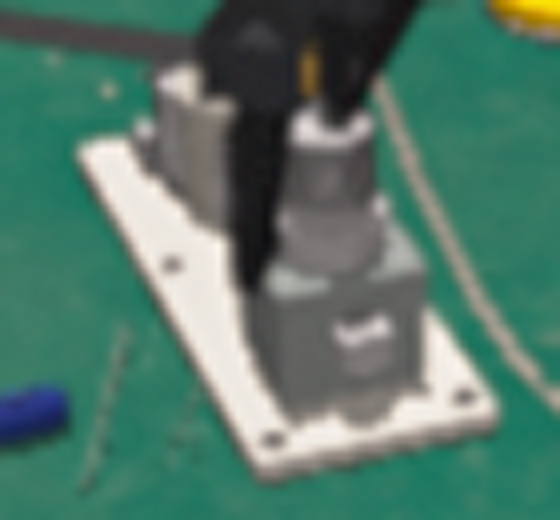

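The core is seated in the V at crop (205,240), with the foot against it. The cap mark has gone from pointing left to pointing up, about 95°. I'll check the slip from bar travel against mark rotation.

Run:
```python
from h import *
a=cv2.imread("pics/top0.png")
p,d=capture("top")
k=8;f=lambda i:cv2.resize(cv2.cvtColor(i[200:270,150:265],7-1),None,fx=k,fy=k,interpolation=cv2.INTER_CUBIC)
A,B=f(a),f(p);c=k/6
def mt(x0,y0,x1,y1):
    x0,y0,x1,y1=[int(v*c) for v in(x0,y0,x1,y1)]
    r=cv2.matchTemplate(B,A[y0:y1,x0:x1],cv2.TM_CCOEFF_NORMED);_,s,_,l=cv2.minMaxLoc(r)
    D=np.array([l[0]-x0,l[1]-y0])/k
    q=ray("top",np.array([200,200+D[0]]),np.array([235,235+D[1]]),.05);v=(q[1]-q[0])[:2];print(s,D,v,np.hypot(*v)/.012)
mt(310,170,385,250); mt(330,175,380,245); mt(570,115,650,185)
def mark(I):
    g=I[int(122*c):int(208*c),int(432*c):int(520*c)].astype(float)
    yy,xx=np.mgrid[:g.shape[0],:g.shape[1]];cx,cy=46*c,43*c
    r=np.hypot(xx-cx,yy-cy)/c;w=np.where((r>8)&(r<30),np.clip(185-g,0,None),0)
    t=np.arctan2(yy-cy,xx-cx);print(np.degrees(np.angle((w*np.exp(1j*t)).sum())),w.sum())
mark(A);mark(B)
```

```text
0.9629764556884766 [-7.125  1.625] [-0.00358478  0.01744744] 1.484325462555991
0.9633052945137024 [-7.125  1.5  ] [-0.00327861  0.01744572] 1.4792602694795107
0.7601127028465271 [-34.875   0.   ] [0.00194151 0.08527774] 7.108319436653259
172.2249006055586 7730.0
-94.01403293866626 15413.0
```

Collar turn is about 1.48 rad and cap turn about 1.64–1.69, so slip is about 0.16–0.2 rad, well inside the window. Handing in.

```bash
python3 -c "
from rig import *
print(hand_in())"
```

```text
the job is handed in; nothing more can be done
None
```

I handed the job in at about 19.5 s: the taller core stands seated in the V with the foot against it, and the cap slipped about 0.16–0.2 rad past the collar (allowed 0.085–0.56), by my camera measurement and a torque plateau near 0.46 N m; the hand-in returned no verdict, and I sent the arm nowhere near the other core or the slug.

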